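# Lay out columns in the V-groove rest and put the tin on the carton

### The arm

A 6-joint arm with a two-finger parallel gripper is mounted at the origin on a cart in front of the work surface, level with it; the furniture and walls round the work are solid. World frame = base frame: x ahead of the robot, y to its left, z up, the work surface at z = 0. Lengths are in m, angles in degrees, forces in N, time in s.
With the tool pointing down it reaches from about 0.35 to 0.875 m from the base axis. Payload 4.2 kg.
Tool frame: the origin (TCP) lies on the centre line of the jaws, within the pads' length; the fingertips stand 22 mm ahead of it and the grasp point (between the pads) lies 3 mm ahead of it (r.tcp_to_tips is the distance from the TCP to the fingertips, in m); z points along the fingers, y is the line along which they close (so a half turn about z gives the same grasp; the last joint's range is limited). The gripper opens to 87 mm and grips with 3 to 60 N. Pads are 19 mm wide; open, the fingers measure 117 mm over their backs; the gripper's body (75 mm by 190 mm) begins 51 mm behind the grasp point.
Start: joints at [87.067, 22.042, 0.453, 0, -68.411, -14.817], TCP at [0.191, 0.595, 0.245] pointing down, gripper open.
Joint ranges: [-179.83, 179.83], [-69.29, 118.12], [-61.27, 80.66], [-181.25, 117.63], [-171.15, -9.14], [-177.46, 177.46]. Speed limits (degrees/s): [159.86, 159.86, 180, 180, 180, 180].

### API

Orientations are given as a 3x3 rotation matrix whose columns are the frame's x, y, z axes.
In Python, from station import r gives the robot as it stands.
- The arm moves only by the tool apply_moves, never from a script. Its argument "plan" is a list of rows, each an object with "grip": the opening, from 0 (shut) to 1 (fully open); "offset": the shift along the tool's x, y, z in cm, a list of three; "spin": the turn about the tool's z in rad. A call has 1 to 5 rows; each row is the pose to reach, as a shift and turn from the pose commanded when the call began, along the tool's axes at that moment; what a row does not reach only later rows make up. A row lasts 1/10 s, in which the tool goes at most 50 mm and 8.59 degrees, less where a joint would pass 70% of its speed; a pose out of reach is approached as far as the arm can. A call with a gripper value outside its range is refused whole. The fingers move at their own pace and stop on an object; the grip force is fixed at half the most. Time passes only in rows, so rows that repeat a pose let the fingers close. It gives the time, the measured TCP pose, the force, the opening and the grip force at its end, in the units of the state.
- r.sense(): the state, without advancing time (a new reading comes with each control period).
- r.capture(name): name is "scene" or "side" or "wrist"; returns a dict with "img" (420x560x3 uint8, blue, green, red), "depth" (420x560 float32, m along the optical axis (not along the pixel's ray), 0 where there is no reading), "mtx" (3x3 intrinsics, pixels), "R" (3x3) and "t" (3): a world point X has camera coordinates R X + t. Camera axes: x right, y down, z forward; pixel columns grow to the right and rows downward; lengths in m; the calibration is good to about 2 mm. A picture is of the moment at which its call begins.
- r.finish_job(): hands the job in; it is judged then, once.
The state is a dict: "time_s": time; "joints": joint angles; "joint_velocities": joint speeds; "effort": joint torques, N m; "tcp_pos": TCP position; "ee_rot": TCP orientation; "wrist_force": force on the tool from outside, world axes, zero at the start; "moment": the same for the moment, N m; "gripper_width": opening from 0.0 (shut) to 1.0 (fully open); "gripper_force": force on a finger pad.
Only numpy, scipy, OpenCV 4.12 (cv2) and the standard library are available. Lean on these libraries where they do the work, as an engineer would, in place of code of your own. Each camera call takes 0.05 s, during which the arm holds its last target. There are 200 camera calls.

### The job

Set out the kit for a column change: lay the three column cartridges crosswise in the V-groove rest, each nestled level in its own groove and centred across the rest, the red one in the end groove on the side of the red-capped amber bottle, the blue one in the end groove on the side of the blue-capped amber bottle (the two that stand at the ends of the rest), and the green one in the middle groove between them. Also set the flat round red-lidded tin of seals flat and centred on top of the carton. Do not shift the two bottles or the carton.

Things in the scene. Friction and masses are not known exactly. Their poses are not given: they have to be found in the camera images.
- rest: fixed V-groove rest: grey base plate 86 x 224 x 8 mm with two white rails along y, at x = -32 and +32 mm, 12 mm thick, tops at 44 mm, open between (52 mm). Origin: centre of underside, z up. Three 90-degree V grooves cross both rails at y = -70, 0, +70 mm, 28 wide, 14 deep. A tube in a groove lies along the rest's x, its axis 46 mm above the bench, its nuts outside the rails.
- column_red: loose column cartridge: whitish aluminium tube, 22 mm diameter, a red hexagonal nut at each end (28 mm across flats, 13 mm long) and a red stripe beside each nut; 100 mm of tube between the nuts, 138 mm long over the end stubs, about 0.13 kg. Origin on the tube's axis at mid-length; x along the tube, ends alike. Starts lying on its nuts, axis 14 mm above the bench.
- column_green: loose column cartridge: whitish aluminium tube, 22 mm diameter, a green hexagonal nut at each end (28 mm across flats, 13 mm long) and a green stripe beside each nut; 100 mm of tube between the nuts, 138 mm long over the end stubs, about 0.13 kg. Origin on the tube's axis at mid-length; x along the tube, ends alike. Starts lying on its nuts, axis 14 mm above the bench.
- column_blue: loose column cartridge: whitish aluminium tube, 22 mm diameter, a blue hexagonal nut at each end (28 mm across flats, 13 mm long) and a blue stripe beside each nut; 100 mm of tube between the nuts, 138 mm long over the end stubs, about 0.13 kg. Origin on the tube's axis at mid-length; x along the tube, ends alike. Starts lying on its nuts, axis 14 mm above the bench.
- bottle_red_cap: amber glass bottle with a red screw cap, 55 mm in diameter, 106 mm tall, standing about 175 mm from the rest's middle, beyond one end or the other of its row of grooves (which end changes). Origin at the centre of its underside, z up. Stays where it is. (Bottles at the far back of the bench have no part in the job.)
- bottle_blue_cap: amber glass bottle with a blue screw cap, 55 mm in diameter, 106 mm tall, standing about 175 mm from the rest's middle, beyond one end or the other of its row of grooves (which end changes). Origin at the centre of its underside, z up. Stays where it is. (Bottles at the far back of the bench have no part in the job.)
- tin: loose flat round tin, white with a red lid, 64 mm in diameter, 28 mm tall, lid fixed. Origin at the centre of its underside, z up. Tin and carton stand on opposite sides of the bench, one of them at the left, close to the large instrument there, which stands higher than both: cross it high.
- carton: small closed carton, green sides with a whitish top, 57 (x) x 101 (y) mm, 52 mm tall, 0.5 kg, standing on the bench. Origin at the centre of its underside, z up. Stays where it is.
Things that resemble listed ones, but are neither listed nor needed, are in the scene too. Leave any brown look-alike of the tin alone.

How it is judged (in metres and radians):
At the end, for the whole second after the job is handed in: Red, green and blue columns at rest in their grooves (axis 41 to 50 mm up, within 8 mm across the groove, 15 mm along it, 0.1 rad), red end at the red-capped bottle, blue end at the blue-capped; tin flat on the carton, within 15 mm (width) and 20 mm (length) of centred; all still (((y of bottle_red_cap in the frame of rest above 0 m and y of bottle_blue_cap in the frame of rest below 0 m and x of column_red in the frame of rest between -0.015 and 0.015 m and y of column_red in the frame of rest between 0.062 and 0.078 m and z of column_red in the frame of rest between 0.041 and 0.05 m and angle between the x axis of each of column_red, column_blue and the x axis of rest, either way round below 0.1 rad and x of column_blue in the frame of rest between -0.015 and 0.015 m and y of column_blue in the frame of rest between -0.078 and -0.062 m and z of column_blue in the frame of rest between 0.041 and 0.05 m) or (y of bottle_red_cap in the frame of rest below 0 m and y of bottle_blue_cap in the frame of rest above 0 m and x of column_red in the frame of rest between -0.015 and 0.015 m and y of column_red in the frame of rest between -0.078 and -0.062 m and z of column_red in the frame of rest between 0.041 and 0.05 m and angle between the x axis of each of column_red, column_blue and the x axis of rest, either way round below 0.1 rad and x of column_blue in the frame of rest between -0.015 and 0.015 m and y of column_blue in the frame of rest between 0.062 and 0.078 m and z of column_blue in the frame of rest between 0.041 and 0.05 m)) and x of column_green in the frame of rest between -0.015 and 0.015 m and y of column_green in the frame of rest between -0.008 and 0.008 m and z of column_green in the frame of rest between 0.041 and 0.05 m and angle between the x axis of column_green and the x axis of rest, either way round below 0.1 rad and x of tin in the frame of carton between -0.015 and 0.015 m and y of tin in the frame of carton between -0.02 and 0.02 m and z of tin in the frame of carton between 0.047 and 0.058 m and angle between tin's own z axis and vertical below 0.1 rad and linear speed of each of column_red, column_green, column_blue, tin below 0.02 m/s); the robot touches nothing.
It fails at once if red-capped bottle shifted by more than 20 mm (distance of bottle_red_cap from where it was at the start of the episode above 0.02 m).
It fails at once if blue-capped bottle shifted by more than 20 mm (distance of bottle_blue_cap from where it was at the start of the episode above 0.02 m).
It fails at once if carton shifted by more than 20 mm (distance of carton from where it was at the start of the episode above 0.02 m).
It also fails if it takes over 109 s, if anything falls off the work surface, if the arm or the gripper's body presses on something with over 40 N, if the wrist force passes 120 N, or if a joint passes its speed limit or range.

## Working session

There is one attempt and no reset: what is moved stays moved. The work goes in short steps, Python scripts to look and compute and a tool call to move; the robot and the scene stay as the last step left them, time stands still between calls to the robot, and variables do not carry over. Pictures are saved under pics/ and viewed, at most 14 in all, crops included, and the job is handed in when it is done.

Besides the shell and the picture viewer there is one more tool, called after "Call:" as a command line: name --argument value ..., lists and objects as JSON in quotes. apply_moves: Moves the arm, as the interface text tells. Its arguments: {"type":"object","properties":{"plan":{"type":"array"}},"required":["plan"]}

```bash
ls; mkdir -p pics; python3 - <<'E'
from station import r
import cv2,numpy as np
for n in ("scene","side"):
    c=r.capture(n); cv2.imwrite(f"pics/{n}0.png",c["img"]); np.savez(f"{n}0.npz",**c); print(n,(-c["R"].T@c["t"]).round(3))
s=r.sense();print(s["time_s"],s["tcp_pos"],s["ee_rot"],s["gripper_width"])
E
```

```text
pics
scene [-0.335 -0.331  1.026]
side [ 0.006 -0.071  1.01 ]
0.1 [0.19036379 0.59479825 0.24357   ] [[ 9.52346682e-01 -3.05017247e-01 -5.25629001e-04]
 [-3.05017693e-01 -9.52344874e-01 -1.85660378e-03]
 [ 6.57160887e-05  1.92845659e-03 -9.99998138e-01]] 0.9990795504515808
```

View pics/scene0.png

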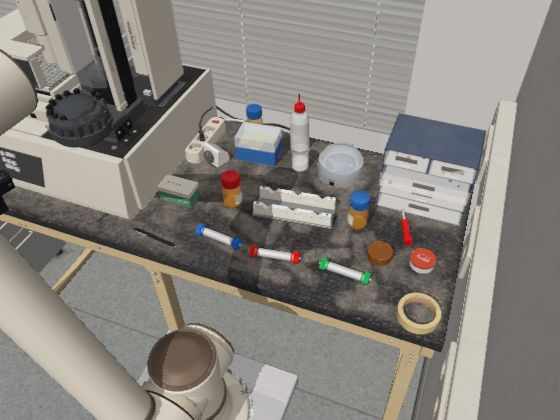

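View pics/side0.png

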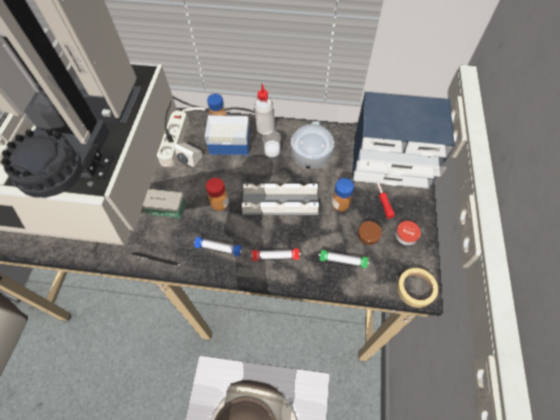

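Both views show blue, red and green columns from left to right in front of the rest (scene: 218,236; 275,255; 345,271). The red-capped bottle is at the rest's left end and the blue-capped one at its right. The red-lidded tin is at (423,261), with the brown look-alike at (380,253), and the carton is at (178,190) beside the instrument.

```bash
cat > h.py <<'E'
import numpy as np,cv2
def cloud(c):
    v,u=np.mgrid[:420,:560]; K=c["mtx"]; d=c["depth"]
    P=np.stack([(u-K[0,2])/K[0,0]*d,(v-K[1,2])/K[1,1]*d,d],-1)
    P=(P-c["t"])@c["R"]; P[d==0]=np.nan
    return P
def mask(img,col):
    H=cv2.cvtColor(img,cv2.COLOR_BGR2HSV).astype(int); h,s,v=H[...,0],H[...,1],H[...,2]
    hh={"red":(h<6)|(h>174),"green":(h>50)&(h<80),"blue":(h>100)&(h<125)}[col]
    return hh&(s>130)&(v>60)
def box(P,x0,x1,y0,y1,z0,z1):
    return (P[...,0]>x0)&(P[...,0]<x1)&(P[...,1]>y0)&(P[...,1]<y1)&(P[...,2]>z0)&(P[...,2]<z1)
def pca(p):
    m=p.mean(0); w,V=np.linalg.eigh(np.cov((p-m).T)); a=V[:,-1]; return np.degrees(np.arctan2(a[1],a[0]))
E
python3 - <<'E'
from h import *
for n in ("scene","side"):
    c=dict(np.load(n+"0.npz")); P=cloud(c); print(n)
    for col in ("red","green","blue"):
        m=mask(c["img"],col)&(P[...,2]>-.02)&(P[...,2]<.2)
        k,L,st,ce=cv2.connectedComponentsWithStats(m.astype(np.uint8))
        for i in range(1,k):
            if st[i,4]<12: continue
            q=P[L==i]; print(col,ce[i].round(),st[i,4],"min",q.min(0).round(3),"max",q.max(0).round(3),"med",np.median(q,0).round(3))
    # rest rails tops & carton top: bright at height
    S=cv2.cvtColor(c["img"],cv2.COLOR_BGR2HSV).astype(int)
    for nm,(u0,u1,v0,v1),zr in (("rest",(235,345,175,235),(.037,.055)),("carton",(135,210,165,215),(.044,.06))):
        m=(P[...,2]>zr[0])&(P[...,2]<zr[1])
        w=np.zeros_like(m); w[v0:v1,u0:u1]=1; m&=w&(S[...,1]<90 if nm=="rest" else True)
        p=P[m]; xy=p[:,:2].astype(np.float32); (cx,cy),sz,a=cv2.minAreaRect(xy*1000)
        print(nm,len(p),round(cx),round(cy),np.round(sz),round(a,1),"z",np.median(p[:,2]).round(4),"pca",pca(xy).round(1))
E
```

```text
scene
red [299. 107.] 98 min [0.814 0.083 0.138] max [0.902 0.121 0.2  ] med [0.873 0.097 0.158]
red [230. 179.] 306 min [ 0.55   0.17  -0.003] max [0.701 0.239 0.112] med [0.568 0.191 0.103]
red [406. 232.] 224 min [ 0.587 -0.315 -0.004] max [ 0.68  -0.27   0.029] med [ 0.618 -0.293  0.02 ]
red [253. 251.] 88 min [0.404 0.051 0.001] max [0.452 0.072 0.032] med [0.415 0.061 0.023]
red [423. 258.] 360 min [ 0.509 -0.383 -0.003] max [ 0.6   -0.319  0.034] med [ 0.541 -0.351  0.027]
red [295. 257.] 84 min [ 0.423 -0.055 -0.002] max [ 0.471 -0.034  0.032] med [ 0.433 -0.048  0.024]
green [323. 264.] 75 min [ 0.428 -0.132  0.004] max [ 0.454 -0.112  0.033] med [ 0.437 -0.121  0.024]
green [366. 278.] 79 min [ 0.421 -0.239  0.001] max [ 0.458 -0.22   0.036] med [ 0.433 -0.232  0.024]
blue [254. 111.] 198 min [0.866 0.24  0.075] max [0.914 0.282 0.111] med [0.881 0.257 0.102]
blue [258. 155.] 544 min [ 0.75   0.142 -0.001] max [0.851 0.267 0.053] med [0.763 0.194 0.027]
blue [360. 200.] 327 min [ 0.593 -0.183 -0.002] max [ 0.736 -0.135  0.113] med [ 0.608 -0.161  0.104]
blue [200. 229.] 71 
[... 946 characters left out ...]
 -0.119  0.026]
green [365. 262.] 32 min [ 0.425 -0.239  0.015] max [ 0.452 -0.229  0.031] med [ 0.433 -0.233  0.026]
blue [215. 102.] 178 min [0.865 0.24  0.078] max [0.916 0.283 0.109] med [0.882 0.26  0.103]
blue [228. 149.] 309 min [0.751 0.144 0.004] max [0.778 0.263 0.051] med [0.759 0.203 0.027]
blue [344. 187.] 270 min [ 0.59  -0.191 -0.006] max [ 0.717 -0.136  0.11 ] med [ 0.611 -0.159  0.104]
blue [198. 242.] 61 min [ 0.423  0.216 -0.002] max [0.462 0.232 0.031] med [0.433 0.224 0.024]
blue [237. 250.] 58 min [ 0.413  0.106 -0.004] max [0.452 0.123 0.031] med [0.425 0.114 0.025]
rest 546 606 -11 [ 80. 274.] 6.8 z 0.0422 pca 94.8
carton 787 549 343 [230. 132.] 65.2 z 0.0513 pca 69.9
```

```bash
python3 - <<'E'
from h import *
for n in ("scene","side"):
    c=dict(np.load(n+"0.npz")); P=cloud(c); print(n)
    H=cv2.cvtColor(c["img"],cv2.COLOR_BGR2HSV).astype(int)
    for nm,b,sm in (("rest",(.5,.7,-.12,.15,.038,.05),80),("carton",(.44,.62,.27,.42,.044,.058),255)):
        m=box(P,*b)&(H[...,1]<sm)
        k,L,st,ce=cv2.connectedComponentsWithStats(m.astype(np.uint8))
        if nm=="carton":
            i=1+np.argmax(st[1:,4]); m=L==i
        p=P[m]; (cx,cy),sz,a=cv2.minAreaRect((p[:,:2]*1000).astype(np.float32))
        print(nm,len(p),round(cx),round(cy),np.round(sz),round(a,1),"mean",p.mean(0).round(3),"min",p.min(0).round(3),"max",p.max(0).round(3),"pca",pca(p[:,:2]).round(1))
    # height map near carton: highest z per 2cm cell (instrument edge)
    for y in np.arange(.26,.5,.02):
        print(round(y,2),[int(1000*np.nanmax(np.r_[0,P[box(P,x,x+.03,y,y+.02,-.05,2)][:,2]])) for x in np.arange(.42,.66,.03)])
    # around tin
    for y in np.arange(-.46,-.22,.02):
        print(round(y,2),[int(1000*np.nanmax(np.r_[0,P[box(P,x,x+.03,y,y+.02,-.05,2)][:,2]])) for x in np.arange(.39,.72,.03)])
E
```

```text
scene
rest 536 604 19 [ 84. 216.] 7.3 mean [0.602 0.016 0.043] min [ 0.551 -0.093  0.038] max [0.656 0.13  0.049] pca 97.9
carton 574 544 349 [106.  65.] 89.8 mean [0.541 0.347 0.052] min [0.512 0.296 0.044] max [0.577 0.402 0.058] pca 90.1
0.26 [5, 5, 5, 5, 4, 4, 8, 4, 4]
0.28 [5, 5, 4, 56, 56, 5, 5, 6, 4]
0.3 [6, 6, 5, 57, 57, 54, 4, 5, 5]
0.32 [4, 5, 4, 56, 57, 53, 4, 5, 5]
0.34 [6, 3, 6, 59, 57, 52, 6, 5, 3]
0.36 [5, 6, 7, 57, 56, 53, 3, 4, 40]
0.38 [5, 6, 5, 56, 57, 53, 4, 8, 43]
0.4 [4, 189, 196, 195, 193, 196, 194, 194, 195]
0.42 [195, 195, 197, 195, 197, 193, 196, 195, 195]
0.44 [196, 193, 205, 206, 202, 198, 191, 190, 501]
0.46 [195, 196, 245, 245, 246, 242, 192, 191, 503]
0.48 [290, 303, 304, 298, 543, 541, 530, 518, 500]
-0.46 [263, 263, 264, 263, 264, 264, 263, 262, 263, 262, 264]
-0.44 [264, 262, 261, 263, 263, 263, 262, 263, 263, 263, 263]
-0.42 [30, 26, 5, 4, 5, 3, 4, 4, 4, 150, 209]
-0.4 [29, 29, 5, 4, 4, 25, 5, 7, 6, 151, 207]
-0.38 [5, 30, 4, 6, 33, 34, 24, 5, 5, 150, 207]
-0.36 [28, 28, 5, 25, 33, 31, 29, 3, 5, 149, 209]
-0.34 [29, 25, 5, 8, 32, 33, 24, 6, 5, 151, 
[... 884 characters left out ...]
 [194, 191, 243, 244, 243, 190, 189, 190, 546]
0.48 [255, 301, 302, 297, 587, 602, 594, 575, 546]
-0.46 [262, 264, 262, 262, 262, 262, 263, 261, 263, 263, 262]
-0.44 [262, 261, 260, 261, 263, 260, 262, 262, 262, 261, 262]
-0.42 [27, 26, 4, 3, 5, 3, 3, 3, 4, 150, 207]
-0.4 [27, 28, 4, 6, 3, 22, 3, 4, 3, 149, 206]
-0.38 [11, 26, 2, 23, 30, 31, 2, 5, 4, 148, 206]
-0.36 [27, 26, 2, 28, 30, 30, 26, 2, 3, 150, 206]
-0.34 [27, 4, 2, 24, 30, 29, 4, 4, 6, 149, 208]
-0.32 [3, 4, 3, 3, 27, 28, 24, 25, 4, 149, 206]
-0.3 [3, 4, 3, 2, 3, 3, 24, 25, 25, 148, 207]
-0.28 [3, 4, 2, 29, 31, 27, 4, 16, 24, 149, 207]
-0.26 [3, 16, 3, 30, 30, 29, 2, 3, 4, 149, 207]
-0.24 [3, 30, 16, 32, 30, 31, 3, 3, 3, 149, 206]
```

```bash
cat >> h.py <<'E'
def go(x,y,z,ang,s=None):
    from station import r
    s=s or r.sense(); R=s["ee_rot"]; p=s["tcp_pos"]
    a=np.degrees(np.arctan2(R[1,0],R[0,0])); d=(ang-a+180)%360-180
    o=R.T@(np.array([x,y,z])-p)*100
    print("off cm",o.round(2),"spin",round(-np.radians(d),3),"| at",p.round(4),"ang",a.round(1),"t",s["time_s"],"w",round(s["gripper_width"],3),"F",np.round(s["wrist_force"],1))
E
python3 -c "
from h import *
go(.425,.008,.20,-79.6)"
```

```text
off cm [40.24 48.72  4.45] spin 1.079 | at [0.1904 0.5948 0.2436] ang -17.8 t 0.1 w 0.999 F [-0.3 -0.9 -0.8]
```

Call:
apply_moves --plan '[{"grip":1,"offset":[16,19,0],"spin":0.7},{"grip":1,"offset":[16,19,0],"spin":0.7},{"grip":1,"offset":[16,19,0],"spin":0.7},{"grip":1,"offset":[16,19,0],"spin":0.7},{"grip":1,"offset":[16,19,0],"spin":0.7}]'

```text
time_s: 0.6
tcp_pos: [0.2852, 0.3632, 0.2442]
ee_rot: [[0.528, -0.849, -0.0], [-0.849, -0.528, -0.001], [0.0, 0.001, -1.0]]
wrist_force: [1.8, 0.3, 0.5]
gripper_width: 1.002
gripper_force: 0.0
```

```bash
python3 -c "
from h import *
go(.425,.008,.24,-79.6)"
```

```text
off cm [37.54  6.89  0.44] spin 0.375 | at [0.2852 0.3632 0.2442] ang -58.1 t 0.6 w 1.002 F [1.8 0.3 0.5]
```

Call:
apply_moves --plan '[{"grip":1,"offset":[25,4.6,0],"spin":0.375},{"grip":1,"offset":[37.5,6.9,0.4],"spin":0.375},{"grip":1,"offset":[37.5,6.9,0.4],"spin":0.375},{"grip":1,"offset":[37.5,6.9,0.4],"spin":0.375},{"grip":1,"offset":[37.5,6.9,0.4],"spin":0.375}]'

```text
time_s: 1.1
tcp_pos: [0.3775, 0.1312, 0.2422]
ee_rot: [[0.186, -0.983, 0.0], [-0.983, -0.186, 0.0], [-0.0, -0.0, -1.0]]
wrist_force: [1.4, 1.0, 0.6]
gripper_width: 1.002
gripper_force: 0.0
```

Call:
apply_moves --plan '[{"grip":1,"offset":[12.8,2.3,0],"spin":0},{"grip":1,"offset":[12.8,2.3,0],"spin":0},{"grip":1,"offset":[12.8,2.3,0],"spin":0},{"grip":1,"offset":[12.8,2.3,0],"spin":0}]'

```text
time_s: 1.5
tcp_pos: [0.3776, 0.0004, 0.2418]
ee_rot: [[0.18, -0.984, -0.001], [-0.984, -0.18, -0.0], [0.0, 0.001, -1.0]]
wrist_force: [0.7, 0.2, -0.0]
gripper_width: 1.006
gripper_force: 0.0
```

```bash
python3 -c "
from h import *
from station import r
go(.425,.008,.2,-79.6)
c=r.capture('wrist'); cv2.imwrite('pics/w1.png',c['img']); np.savez('w1.npz',**c)
print(-c['R'].T@c['t'], c['R'][2])"
```

```text
off cm [ 0.1  -4.81  4.17] spin -0.001 | at [0.3776 0.0004 0.2418] ang -79.7 t 1.5 w 1.006 F [ 0.7  0.2 -0. ]
[ 0.39037802 -0.0772711   0.38257889] [-0.05267199  0.28371487 -0.95746098]
```

Call:
apply_moves --plan '[{"grip":1,"offset":[0,-4.8,2],"spin":0},{"grip":1,"offset":[0,-4.8,4.2],"spin":0},{"grip":1,"offset":[0,-4.8,4.2],"spin":0}]'

```text
time_s: 1.85
tcp_pos: [0.4243, 0.0125, 0.1971]
ee_rot: [[0.185, -0.983, -0.008], [-0.983, -0.185, -0.002], [0.001, 0.008, -1.0]]
wrist_force: [-0.6, -0.4, -0.6]
gripper_width: 0.998
gripper_force: 0.0
```

```bash
python3 -c "
from h import *
from station import r
go(.425,.008,.2,-79.6)
c=r.capture('wrist'); cv2.imwrite('pics/w2.png',c['img']); np.savez('w2.npz',**c)
P=cloud(c); m=mask(c['img'],'red')
k,L,st,ce=cv2.connectedComponentsWithStats(m.astype(np.uint8))
for i in range(1,k):
    if st[i,4]>40: q=P[L==i]; print(ce[i].round(),st[i,4],np.nanmedian(q,0).round(4))
"
```

```text
off cm [ 0.46  0.01 -0.29] spin 0.005 | at [0.4243 0.0125 0.1971] ang -79.3 t 1.85 w 0.998 F [-0.6 -0.4 -0.6]
[273. 132.] 529 [ 0.439  -0.0465  0.0275]
[272. 144.] 116 [ 0.4378 -0.0351  0.024 ]
[272. 241.] 534 [0.42   0.0626 0.0253]
```

View pics/w2.png

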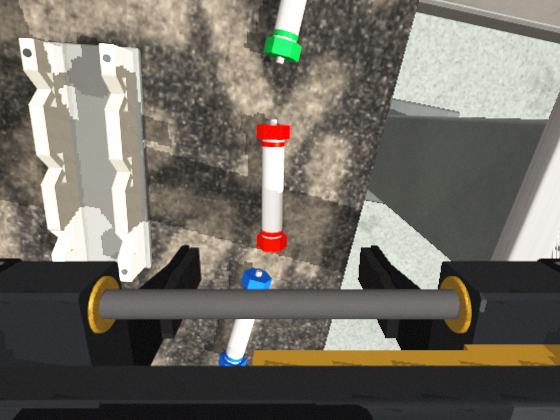

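The wrist view shows the red column centred at (272,188), its tube along the image's vertical, with the rest at left (20–150, 40–280), green at the top and blue at the bottom.

Call:
apply_moves --plan '[{"grip":0.7,"offset":[0.45,-0.5,5],"spin":0},{"grip":0.7,"offset":[0.45,-0.5,10],"spin":0},{"grip":0.7,"offset":[0.45,-0.5,14],"spin":0},{"grip":0.7,"offset":[0.45,-0.5,14],"spin":0}]'

```text
time_s: 2.3
tcp_pos: [0.4281, 0.008, 0.0572]
ee_rot: [[0.185, -0.983, -0.01], [-0.983, -0.185, -0.004], [0.002, 0.01, -1.0]]
wrist_force: [-1.0, -1.5, 0.4]
gripper_width: 0.741
gripper_force: 0.0
```

```bash
python3 -c "
from h import *
go(.429,.008,.031,-80)"
```

```text
off cm [ 0.01 -0.11  2.62] spin 0.012 | at [0.4281 0.008  0.0572] ang -79.3 t 2.3 w 0.741 F [-1.  -1.5  0.4]
```

Call:
apply_moves --plan '[{"grip":0.7,"offset":[0,-0.1,2.6],"spin":0.01},{"grip":0.7,"offset":[0,-0.1,2.6],"spin":0.01},{"grip":0.1,"offset":[0,-0.1,2.6],"spin":0.01},{"grip":0.1,"offset":[0,-0.1,2.6],"spin":0.01},{"grip":0.1,"offset":[0,-0.1,2.6],"spin":0.01}]'

```text
time_s: 2.8
tcp_pos: [0.4334, 0.0092, 0.0359]
ee_rot: [[0.176, -0.984, 0.003], [-0.984, -0.176, 0.001], [-0.001, -0.004, -1.0]]
wrist_force: [0.4, -0.2, 0.5]
gripper_width: 0.515
gripper_force: 0.0
```

Call:
apply_moves --plan '[{"grip":0.1,"offset":[0,0,0],"spin":0},{"grip":0.1,"offset":[0,0,0],"spin":0},{"grip":0.1,"offset":[0,0,0],"spin":0}]'

```text
time_s: 3.1
tcp_pos: [0.4322, 0.0087, 0.0343]
ee_rot: [[0.175, -0.985, -0.0], [-0.985, -0.175, -0.0], [0.0, 0.0, -1.0]]
wrist_force: [-1.0, 0.9, 4.4]
gripper_width: 0.243
gripper_force: 30.2
```

Call:
apply_moves --plan '[{"grip":0.45,"offset":[0,0,0],"spin":0},{"grip":0.45,"offset":[0,0,0],"spin":0},{"grip":0.45,"offset":[0,0,0.4],"spin":0},{"grip":0.45,"offset":[0,0,0.4],"spin":0},{"grip":0.1,"offset":[0,0,0.4],"spin":0}]'

```text
time_s: 3.6
tcp_pos: [0.4323, 0.0087, 0.0299]
ee_rot: [[0.175, -0.985, -0.001], [-0.985, -0.175, -0.0], [0.0, 0.001, -1.0]]
wrist_force: [-0.7, 0.2, 0.6]
gripper_width: 0.408
gripper_force: 0.0
```

Call:
apply_moves --plan '[{"grip":0.1,"offset":[0,0,0],"spin":0},{"grip":0.1,"offset":[0,0,0],"spin":0},{"grip":0.1,"offset":[0,0,0],"spin":0},{"grip":0.1,"offset":[0,0,0],"spin":0}]'

```text
time_s: 4.0
tcp_pos: [0.4324, 0.0088, 0.0301]
ee_rot: [[0.175, -0.985, 0.0], [-0.985, -0.175, 0.0], [-0.0, -0.0, -1.0]]
wrist_force: [0.4, 0.3, 0.0]
gripper_width: 0.245
gripper_force: 30.0
```

Call:
apply_moves --plan '[{"grip":0.1,"offset":[0,0,-4],"spin":0},{"grip":0.1,"offset":[0,0,-8],"spin":0},{"grip":0.1,"offset":[0,0,-12],"spin":0.1},{"grip":0.1,"offset":[0,0,-15],"spin":0.25},{"grip":0.1,"offset":[0,0,-15],"spin":0.4}]'

```text
time_s: 4.5
tcp_pos: [0.435, 0.0095, 0.1845]
ee_rot: [[-0.227, -0.974, 0.01], [-0.974, 0.227, 0.003], [-0.005, -0.009, -1.0]]
wrist_force: [1.0, -0.5, -0.6]
gripper_width: 0.243
gripper_force: 30.0
```

```bash
python3 -c "
from h import *
go(.602-.0085,.019+.0695,.18,-173)"
```

```text
off cm [-11.29 -13.64   0.63] spin 1.219 | at [0.435  0.0095 0.1845] ang -103.1 t 4.5 w 0.243 F [ 1.  -0.5 -0.6]
```

Call:
apply_moves --plan '[{"grip":0.1,"offset":[-3,-3.5,0],"spin":0.15},{"grip":0.1,"offset":[-6,-7,0],"spin":0.3},{"grip":0.1,"offset":[-9,-10.5,0],"spin":0.45},{"grip":0.1,"offset":[-11.2,-13.9,0],"spin":0.6},{"grip":0.1,"offset":[-11.2,-13.9,0],"spin":0.74}]'

```text
time_s: 5.0
tcp_pos: [0.5967, 0.0889, 0.1784]
ee_rot: [[-0.824, -0.566, 0.001], [-0.566, 0.824, -0.0], [-0.001, -0.001, -1.0]]
wrist_force: [-1.3, -0.3, -1.9]
gripper_width: 0.244
gripper_force: 30.0
```

Call:
apply_moves --plan '[{"grip":0.1,"offset":[0,0,0],"spin":0.15},{"grip":0.1,"offset":[0,0,0],"spin":0.3},{"grip":0.1,"offset":[0,0,0],"spin":0.45},{"grip":0.1,"offset":[0,0,0],"spin":0.48},{"grip":0.1,"offset":[0,0,0],"spin":0.48}]'

```text
time_s: 5.5
tcp_pos: [0.5924, 0.087, 0.1795]
ee_rot: [[-0.992, -0.126, -0.001], [-0.126, 0.992, -0.0], [0.001, -0.0, -1.0]]
wrist_force: [-0.2, -0.2, -1.1]
gripper_width: 0.245
gripper_force: 30.0
```

```bash
python3 -c "
from h import *
from station import r
go(.602-.0085,.019+.0695,.18,-173)
c=r.capture('wrist'); cv2.imwrite('pics/w3.png',c['img']); np.savez('w3.npz',**c)
print(-c['R'].T@c['t'])
P=cloud(c); H=cv2.cvtColor(c['img'],cv2.COLOR_BGR2HSV)
m=box(P,.52,.68,-.11,.15,.039,.049)
p=P[m]; (cx,cy),sz,a=cv2.minAreaRect((p[:,:2]*1000).astype(np.float32)); print(len(p),cx,cy,sz,a,np.median(p[:,2]))
"
```

```text
off cm [-0.13  0.13 -0.05] spin 0.005 | at [0.5924 0.087  0.1795] ang -172.7 t 5.5 w 0.245 F [-0.2 -0.2 -1.1]
[0.51186989 0.07770309 0.32041459]
4258 602.466796875 19.671249389648438 (76.48149871826172, 216.0362548828125) 7.1894850730896 0.04434603300573651
```

View pics/w3.png

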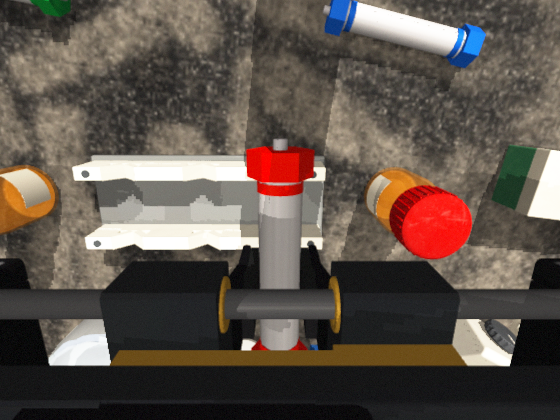

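The wrist view shows the red column held crosswise over the rest's right-hand groove, next to the red-capped bottle (430,220). The rest fits 76 mm wide at (0.6025, 0.020), yaw 7.2°.

```bash
python3 -c "
from h import *
c=dict(np.load('w3.npz')); P=cloud(c); a=np.radians(7.2)
q=P[box(P,.52,.68,-.11,.15,.02,.05)]; d=q[:,:2]-[.6025,.0197]
u=d@[np.cos(a),np.sin(a)]; v=d@[-np.sin(a),np.cos(a)]
for s in (-1,1):
  k=abs(u-s*.032)<.005
  print([(int(x*1000),int(np.median(q[k&(abs(v-x)<.002),2])*1000) if (k&(abs(v-x)<.002)).any() else 0) for x in np.arange(-.112,.113,.004)])
go(.5937,.0891,.067,-172.8)
"
```

```text
[(-112, 0), (-108, 44), (-104, 44), (-99, 45), (-95, 45), (-91, 44), (-87, 44), (-83, 44), (-79, 40), (-75, 36), (-71, 32), (-67, 32), (-63, 36), (-59, 40), (-55, 44), (-51, 44), (-47, 44), (-43, 44), (-39, 44), (-35, 44), (-31, 44), (-27, 44), (-23, 44), (-19, 44), (-15, 44), (-11, 42), (-7, 38), (-3, 34), (0, 31), (4, 34), (8, 38), (12, 42), (16, 44), (20, 44), (24, 44), (28, 44), (32, 44), (36, 44), (40, 44), (44, 44), (48, 44), (52, 0), (56, 0), (60, 0), (64, 0), (68, 0), (72, 0), (76, 0), (80, 0), (84, 0), (88, 0), (92, 44), (96, 44), (100, 44), (104, 44), (108, 44), (112, 0)]
[(-112, 0), (-108, 44), (-104, 44), (-99, 45), (-95, 45), (-91, 44), (-87, 44), (-83, 44), (-79, 40), (-75, 36), (-71, 32), (-67, 32), (-63, 36), (-59, 40), (-55, 44), (-51, 44), (-47, 44), (-43, 44), (-39, 44), (-35, 44), (-31, 44), (-27, 44), (-23, 44), (-19, 44), (-15, 44), (-11, 42), (-7, 38), (-3, 34), (0, 31), (4, 34), (8, 38), (12, 41), (16, 44), (20, 44), (24, 44), (28, 44), (32, 44), (36, 44), (40, 44), (44, 44), (48, 44), (52, 0), (56, 0), (60, 0), (64, 0), (68, 0), (72, 0), (76, 0), (80, 0), (84, 0), (88, 44), (92, 44), (96, 45), (100, 44), (104, 44), (108, 44), (112, 0)]
off cm [-0.16  0.19 11.26] spin 0.002 | at [0.5925 0.087  0.1796] ang -172.7 t 5.55 w 0.242 F [-0.6  0.4 -1. ]
```

Grooves confirmed at -69, 0 and +70. Lowering now.

Call:
apply_moves --plan '[{"grip":0.1,"offset":[-0.15,0.2,4],"spin":0},{"grip":0.1,"offset":[-0.15,0.2,8],"spin":0},{"grip":0.1,"offset":[-0.15,0.2,10],"spin":0},{"grip":0.1,"offset":[-0.15,0.2,11.4],"spin":0},{"grip":0.1,"offset":[-0.15,0.2,11.4],"spin":0}]'

```text
time_s: 6.05
tcp_pos: [0.5931, 0.0889, 0.0643]
ee_rot: [[-0.992, -0.127, -0.003], [-0.127, 0.992, -0.001], [0.004, -0.001, -1.0]]
wrist_force: [0.2, 0.3, -0.3]
gripper_width: 0.246
gripper_force: 30.0
```

```bash
python3 -c "
from h import *
go(.5937,.0891,.064,-172.8)
"
```

```text
off cm [-0.06  0.01  0.03] spin 0.001 | at [0.5931 0.0889 0.0643] ang -172.7 t 6.05 w 0.246 F [ 0.2  0.3 -0.3]
```

Call:
apply_moves --plan '[{"grip":0.1,"offset":[0,0,0.1],"spin":0},{"grip":0.5,"offset":[0,0,0.1],"spin":0},{"grip":0.5,"offset":[0,0,0.1],"spin":0},{"grip":0.5,"offset":[0,0,0.1],"spin":0},{"grip":0.5,"offset":[0,0,-1.5],"spin":0}]'

```text
time_s: 6.55
tcp_pos: [0.5929, 0.0889, 0.0801]
ee_rot: [[-0.992, -0.126, -0.003], [-0.126, 0.992, -0.001], [0.003, -0.0, -1.0]]
wrist_force: [-0.8, -0.6, 0.2]
gripper_width: 0.473
gripper_force: 0.0
```

Call:
apply_moves --plan '[{"grip":0.5,"offset":[0,0,-5],"spin":0},{"grip":0.5,"offset":[0,0,-10],"spin":0},{"grip":0.5,"offset":[0,0,-10],"spin":0}]'

```text
time_s: 6.85
tcp_pos: [0.5987, 0.0905, 0.1903]
ee_rot: [[-0.992, -0.128, 0.017], [-0.128, 0.992, 0.004], [-0.017, 0.002, -1.0]]
wrist_force: [-0.6, 0.3, -0.9]
gripper_width: 0.501
gripper_force: 0.0
```

```bash
python3 -c "
from h import *
from station import r
go(.439,-.176,.18,-92)
c=r.capture('side'); P=cloud(c)
a=np.radians(7.2);m=mask(c['img'],'red')&box(P,.5,.7,.03,.14,.03,.09)
k,L,st,ce=cv2.connectedComponentsWithStats(m.astype(np.uint8))
for i in range(1,k):
    if st[i,4]>10: print(st[i,4],np.median(P[L==i],0).round(3),P[L==i].max(0).round(3))
"
```

```text
off cm [ 19.26 -24.38   0.64] spin -1.407 | at [0.5987 0.0905 0.1903] ang -172.6 t 6.85 w 0.501 F [-0.6  0.3 -0.9]
56 [0.648 0.094 0.056] [0.658 0.11  0.061]
72 [0.535 0.08  0.055] [0.551 0.093 0.061]
```

Call:
apply_moves --plan '[{"grip":0.6,"offset":[3,-4,0],"spin":-0.15},{"grip":0.6,"offset":[6,-8,0],"spin":-0.3},{"grip":0.6,"offset":[9,-12,0],"spin":-0.45},{"grip":0.6,"offset":[12,-16,0],"spin":-0.6},{"grip":0.6,"offset":[15,-20,0],"spin":-0.75}]'

```text
time_s: 7.4
tcp_pos: [0.4713, -0.1251, 0.1806]
ee_rot: [[-0.647, -0.763, -0.001], [-0.763, 0.647, 0.0], [0.001, 0.001, -1.0]]
wrist_force: [0.5, -1.2, -0.2]
gripper_width: 0.597
gripper_force: 0.0
```

```bash
python3 -c "
from h import *
go(.439,-.176,.18,-92)"
```

```text
off cm [ 5.97 -0.83  0.06] spin -0.668 | at [ 0.4713 -0.1251  0.1806] ang -130.3 t 7.4 w 0.597 F [ 0.5 -1.2 -0.2]
```

Call:
apply_moves --plan '[{"grip":0.6,"offset":[3,-0.5,0],"spin":-0.15},{"grip":0.6,"offset":[5.8,-0.8,0],"spin":-0.3},{"grip":0.6,"offset":[5.8,-0.8,0],"spin":-0.45},{"grip":0.6,"offset":[5.8,-0.8,0],"spin":-0.6},{"grip":0.6,"offset":[5.8,-0.8,0],"spin":-0.66}]'

```text
time_s: 7.9
tcp_pos: [0.4407, -0.1732, 0.1805]
ee_rot: [[-0.047, -0.999, -0.001], [-0.999, 0.047, 0.0], [-0.0, 0.001, -1.0]]
wrist_force: [-0.6, 0.3, 0.3]
gripper_width: 0.601
gripper_force: 0.0
```

Call:
apply_moves --plan '[{"grip":0.6,"offset":[0,0,0],"spin":0},{"grip":0.6,"offset":[0,0,0],"spin":0}]'

```text
time_s: 8.1
tcp_pos: [0.4411, -0.1729, 0.1807]
ee_rot: [[-0.051, -0.999, -0.001], [-0.999, 0.051, 0.0], [-0.0, 0.001, -1.0]]
wrist_force: [0.7, 0.0, 0.4]
gripper_width: 0.603
gripper_force: 0.0
```

```bash
cat >> h.py <<'E'
def nuts(col):
    from station import r
    c=r.capture('wrist'); P=cloud(c); m=mask(c['img'],col)&(P[...,2]<.04)
    m=cv2.morphologyEx(m.astype(np.uint8),cv2.MORPH_CLOSE,np.ones((9,9)))
    k,L,st,ce=cv2.connectedComponentsWithStats(m)
    for i in range(1,k):
        if st[i,4]>100: q=P[(L==i)&(P[...,2]>.015)]; print(ce[i].round(),st[i,4],np.nanmedian(q,0).round(4))
E
python3 -c "
from h import *
go(.439,-.176,.031,-92); nuts('green')"
```

```text
off cm [ 0.33  0.18 14.97] spin -0.016 | at [ 0.4411 -0.1729  0.1807] ang -92.9 t 8.1 w 0.603 F [0.7 0.  0.4]
[278. 137.] 719 [ 0.4376 -0.2298  0.0257]
[278. 249.] 614 [ 0.4431 -0.1221  0.0254]
```

Call:
apply_moves --plan '[{"grip":0.6,"offset":[0.3,0.1,5],"spin":0},{"grip":0.6,"offset":[0.3,0.1,9],"spin":0},{"grip":0.6,"offset":[0.3,0.1,13],"spin":0},{"grip":0.6,"offset":[0.3,0.1,15],"spin":0},{"grip":0.6,"offset":[0.3,0.1,15],"spin":0}]'

```text
time_s: 8.65
tcp_pos: [0.4381, -0.1757, 0.0283]
ee_rot: [[-0.051, -0.999, -0.008], [-0.999, 0.051, 0.001], [-0.0, 0.008, -1.0]]
wrist_force: [-0.6, -0.5, 0.2]
gripper_width: 0.596
gripper_force: 0.0
```

Call:
apply_moves --plan '[{"grip":0.6,"offset":[0,0,0],"spin":0},{"grip":0.1,"offset":[0,0,0],"spin":0},{"grip":0.1,"offset":[0,0,0],"spin":0},{"grip":0.1,"offset":[0,0,0],"spin":0},{"grip":0.1,"offset":[0,0,0],"spin":0}]'

```text
time_s: 9.15
tcp_pos: [0.4408, -0.1759, 0.0319]
ee_rot: [[-0.05, -0.999, 0.002], [-0.999, 0.05, -0.0], [-0.0, -0.002, -1.0]]
wrist_force: [-0.7, 0.4, -0.5]
gripper_width: 0.325
gripper_force: 0.0
```

Call:
apply_moves --plan '[{"grip":0.1,"offset":[0,0,0],"spin":0},{"grip":0.1,"offset":[0,0,0],"spin":0}]'

```text
time_s: 9.35
tcp_pos: [0.441, -0.1759, 0.0317]
ee_rot: [[-0.049, -0.999, 0.001], [-0.999, 0.049, -0.0], [0.0, -0.001, -1.0]]
wrist_force: [0.1, 0.1, 4.5]
gripper_width: 0.245
gripper_force: 30.0
```

Call:
apply_moves --plan '[{"grip":0.1,"offset":[0,0,-4],"spin":0},{"grip":0.1,"offset":[0,0,-8],"spin":0},{"grip":0.1,"offset":[-2,-2,-12],"spin":0.1},{"grip":0.1,"offset":[-5,-4,-15],"spin":0.25},{"grip":0.1,"offset":[-8,-6,-15],"spin":0.4}]'

```text
time_s: 9.85
tcp_pos: [0.5072, -0.0983, 0.1859]
ee_rot: [[-0.44, -0.898, 0.01], [-0.898, 0.44, 0.0], [-0.004, -0.009, -1.0]]
wrist_force: [2.6, -0.3, -1.8]
gripper_width: 0.242
gripper_force: 30.0
```

```bash
python3 -c "
from h import *
go(.6025,.0197,.18,-172.8)"
```

```text
off cm [-14.79  -3.35   0.69] spin 0.989 | at [ 0.5072 -0.0983  0.1859] ang -116.1 t 9.85 w 0.242 F [ 2.6 -0.3 -1.8]
```

Call:
apply_moves --plan '[{"grip":0.1,"offset":[-4,-1,0],"spin":0.15},{"grip":0.1,"offset":[-8,-2,0],"spin":0.3},{"grip":0.1,"offset":[-12,-3,0],"spin":0.45},{"grip":0.1,"offset":[-14.5,-3.3,0],"spin":0.6},{"grip":0.1,"offset":[-14.5,-3.3,0],"spin":0.74}]'

```text
time_s: 10.35
tcp_pos: [0.5982, 0.02, 0.1796]
ee_rot: [[-0.929, -0.369, -0.001], [-0.369, 0.929, 0.0], [0.001, 0.001, -1.0]]
wrist_force: [-0.1, -0.3, -1.8]
gripper_width: 0.243
gripper_force: 30.0
```

Call:
apply_moves --plan '[{"grip":0.1,"offset":[0,0,0],"spin":0.15},{"grip":0.1,"offset":[0,0,0],"spin":0.25},{"grip":0.1,"offset":[0,0,0],"spin":0.25},{"grip":0.1,"offset":[0,0,0],"spin":0.25}]'

```text
time_s: 10.75
tcp_pos: [0.5965, 0.0172, 0.1805]
ee_rot: [[-0.991, -0.133, -0.001], [-0.133, 0.991, -0.0], [0.001, 0.0, -1.0]]
wrist_force: [-0.7, 0.3, -0.8]
gripper_width: 0.245
gripper_force: 30.0
```

```bash
python3 -c "
from h import *
go(.6025,.0197,.066,-172.8)"
```

```text
off cm [-0.64  0.17 11.45] spin 0.008 | at [0.5965 0.0172 0.1805] ang -172.4 t 10.75 w 0.245 F [-0.7  0.3 -0.8]
```

Call:
apply_moves --plan '[{"grip":0.1,"offset":[-0.6,0.2,4],"spin":0.01},{"grip":0.1,"offset":[-0.6,0.2,8],"spin":0.01},{"grip":0.1,"offset":[-0.6,0.2,10.5],"spin":0.01},{"grip":0.1,"offset":[-0.6,0.2,11.5],"spin":0.01},{"grip":0.1,"offset":[-0.6,0.2,11.5],"spin":0.01}]'

```text
time_s: 11.25
tcp_pos: [0.6024, 0.0196, 0.0654]
ee_rot: [[-0.993, -0.122, -0.002], [-0.122, 0.993, -0.001], [0.002, -0.001, -1.0]]
wrist_force: [0.0, 0.2, -0.8]
gripper_width: 0.242
gripper_force: 30.0
```

Call:
apply_moves --plan '[{"grip":0.1,"offset":[0,0,0],"spin":0},{"grip":0.1,"offset":[0,0,0],"spin":0}]'

```text
time_s: 11.45
tcp_pos: [0.6038, 0.0204, 0.0676]
ee_rot: [[-0.993, -0.121, 0.003], [-0.121, 0.993, 0.001], [-0.003, 0.001, -1.0]]
wrist_force: [-0.8, 1.0, -0.7]
gripper_width: 0.242
gripper_force: 30.0
```

Call:
apply_moves --plan '[{"grip":0.5,"offset":[0,0,0.1],"spin":0},{"grip":0.5,"offset":[0,0,0.1],"spin":0},{"grip":0.5,"offset":[0,0,0.1],"spin":0},{"grip":0.5,"offset":[0,0,0.1],"spin":0},{"grip":0.5,"offset":[0,0,-1.5],"spin":0}]'

```text
time_s: 11.95
tcp_pos: [0.6012, 0.0198, 0.0794]
ee_rot: [[-0.993, -0.12, -0.005], [-0.12, 0.993, -0.001], [0.005, -0.0, -1.0]]
wrist_force: [-0.9, -0.1, -0.8]
gripper_width: 0.489
gripper_force: 0.0
```

Call:
apply_moves --plan '[{"grip":0.5,"offset":[0,0,-4],"spin":0},{"grip":0.5,"offset":[0,0,-9],"spin":0},{"grip":0.5,"offset":[2,1,-10],"spin":-0.1},{"grip":0.5,"offset":[5,4,-10],"spin":-0.25},{"grip":0.5,"offset":[8,8,-10],"spin":-0.4}]'

```text
time_s: 12.45
tcp_pos: [0.513, 0.0897, 0.1818]
ee_rot: [[-0.866, -0.501, 0.002], [-0.501, 0.866, 0.001], [-0.002, -0.0, -1.0]]
wrist_force: [-0.4, 1.2, -0.1]
gripper_width: 0.498
gripper_force: 0.0
```

```bash
python3 -c "
from h import *
from station import r
go(.4335,.169,.18,-94)
c=r.capture('side'); P=cloud(c)
m=mask(c['img'],'green')&box(P,.5,.7,-.05,.1,.03,.09)
k,L,st,ce=cv2.connectedComponentsWithStats(m.astype(np.uint8))
for i in range(1,k):
    if st[i,4]>10: print(st[i,4],np.median(P[L==i],0).round(3),P[L==i].max(0).round(3))
"
```

```text
off cm [ 2.91 10.85  0.18] spin -0.977 | at [0.513  0.0897 0.1818] ang -150.0 t 12.45 w 0.498 F [-0.4  1.2 -0.1]
47 [0.544 0.011 0.056] [0.557 0.021 0.061]
```

Call:
apply_moves --plan '[{"grip":0.6,"offset":[1,4,0],"spin":-0.15},{"grip":0.6,"offset":[2,8,0],"spin":-0.3},{"grip":0.6,"offset":[2.9,10.8,0],"spin":-0.45},{"grip":0.6,"offset":[2.9,10.8,0],"spin":-0.6},{"grip":0.6,"offset":[2.9,10.8,0],"spin":-0.74}]'

```text
time_s: 13.0
tcp_pos: [0.4341, 0.1699, 0.1816]
ee_rot: [[-0.297, -0.955, 0.001], [-0.955, 0.297, 0.001], [-0.001, -0.001, -1.0]]
wrist_force: [0.7, -0.5, 0.1]
gripper_width: 0.595
gripper_force: 0.0
```

Call:
apply_moves --plan '[{"grip":0.6,"offset":[0,0,0],"spin":-0.15},{"grip":0.6,"offset":[0,0,0],"spin":-0.23},{"grip":0.6,"offset":[0,0,0],"spin":-0.23},{"grip":0.6,"offset":[0,0,0],"spin":-0.23}]'

```text
time_s: 13.4
tcp_pos: [0.4347, 0.169, 0.1813]
ee_rot: [[-0.081, -0.997, 0.0], [-0.997, 0.081, 0.0], [-0.0, -0.0, -1.0]]
wrist_force: [0.0, -1.2, 0.7]
gripper_width: 0.599
gripper_force: 0.0
```

```bash
python3 -c "
from h import *
go(.4335,.169,.030,-94); nuts('blue')"
```

```text
off cm [1.000e-02 1.200e-01 1.513e+01] spin -0.012 | at [0.4347 0.169  0.1813] ang -94.7 t 13.4 w 0.599 F [ 0.  -1.2  0.7]
[279. 141.] 371 [0.4334 0.1151 0.0225]
[278. 251.] 361 [0.4415 0.2217 0.0228]
```

Call:
apply_moves --plan '[{"grip":0.6,"offset":[0,-0.2,5],"spin":0},{"grip":0.6,"offset":[0,-0.2,9],"spin":0},{"grip":0.6,"offset":[0,-0.2,13],"spin":0},{"grip":0.6,"offset":[0,-0.2,15.1],"spin":0},{"grip":0.6,"offset":[0,-0.2,15.1],"spin":0}]'

```text
time_s: 13.95
tcp_pos: [0.435, 0.1674, 0.0274]
ee_rot: [[-0.081, -0.997, -0.006], [-0.997, 0.081, -0.005], [0.005, 0.005, -1.0]]
wrist_force: [-1.0, -1.3, 1.0]
gripper_width: 0.602
gripper_force: 0.0
```

Call:
apply_moves --plan '[{"grip":0.6,"offset":[0,0,0],"spin":0},{"grip":0.1,"offset":[0,0,0],"spin":0},{"grip":0.1,"offset":[0,0,0],"spin":0},{"grip":0.1,"offset":[0,0,0],"spin":0},{"grip":0.1,"offset":[0,0,0],"spin":0}]'

```text
time_s: 14.45
tcp_pos: [0.437, 0.1691, 0.0309]
ee_rot: [[-0.079, -0.997, 0.001], [-0.997, 0.079, 0.001], [-0.001, -0.001, -1.0]]
wrist_force: [-0.0, -0.7, 1.1]
gripper_width: 0.32
gripper_force: 0.0
```

Call:
apply_moves --plan '[{"grip":0.1,"offset":[0,0,0],"spin":0},{"grip":0.1,"offset":[0,0,0],"spin":0},{"grip":0.1,"offset":[0,0,0],"spin":0}]'

```text
time_s: 14.75
tcp_pos: [0.4365, 0.1688, 0.0306]
ee_rot: [[-0.08, -0.997, -0.0], [-0.997, 0.08, -0.0], [0.0, 0.0, -1.0]]
wrist_force: [-2.1, -0.8, 6.4]
gripper_width: 0.242
gripper_force: 30.0
```

Call:
apply_moves --plan '[{"grip":0.1,"offset":[0,0,-4],"spin":0},{"grip":0.1,"offset":[0,0,-8],"spin":0},{"grip":0.1,"offset":[2,-1,-12],"spin":0.1},{"grip":0.1,"offset":[5,-3,-15.5],"spin":0.25},{"grip":0.1,"offset":[9,-6,-15.5],"spin":0.4}]'

```text
time_s: 15.25
tcp_pos: [0.4921, 0.0755, 0.1905]
ee_rot: [[-0.463, -0.886, 0.011], [-0.886, 0.463, 0.004], [-0.009, -0.008, -1.0]]
wrist_force: [1.5, 1.1, -2.2]
gripper_width: 0.241
gripper_force: 30.0
```

```bash
python3 -c "
from h import *
go(.6113,-.0497,.185,-172.8)"
```

```text
off cm [  5.59 -16.35   0.63] spin 0.964 | at [0.4921 0.0755 0.1905] ang -117.6 t 15.25 w 0.241 F [ 1.5  1.1 -2.2]
```

Call:
apply_moves --plan '[{"grip":0.1,"offset":[1.5,-4,0],"spin":0.15},{"grip":0.1,"offset":[3,-8,0],"spin":0.3},{"grip":0.1,"offset":[4.5,-12,0],"spin":0.45},{"grip":0.1,"offset":[5.6,-16.3,0],"spin":0.6},{"grip":0.1,"offset":[5.6,-16.3,0],"spin":0.74}]'

```text
time_s: 15.75
tcp_pos: [0.6108, -0.0538, 0.1832]
ee_rot: [[-0.942, -0.334, -0.0], [-0.334, 0.942, -0.001], [0.001, -0.001, -1.0]]
wrist_force: [-1.1, 0.9, -1.8]
gripper_width: 0.241
gripper_force: 30.0
```

Call:
apply_moves --plan '[{"grip":0.1,"offset":[0,0,0],"spin":0.15},{"grip":0.1,"offset":[0,0,0],"spin":0.23},{"grip":0.1,"offset":[0,0,0],"spin":0.23},{"grip":0.1,"offset":[0,0,0],"spin":0.23}]'

```text
time_s: 16.15
tcp_pos: [0.6077, -0.0504, 0.1844]
ee_rot: [[-0.992, -0.123, -0.001], [-0.123, 0.992, -0.0], [0.001, 0.0, -1.0]]
wrist_force: [1.6, 0.2, -2.2]
gripper_width: 0.238
gripper_force: 30.0
```

```bash
python3 -c "
from h import *
from station import r
go(.6113,-.0497,.0655,-172.8)
c=r.capture('wrist'); cv2.imwrite('pics/w4.png',c['img'])"
```

```text
off cm [-0.38  0.02 11.89] spin -0.003 | at [ 0.6077 -0.0504  0.1844] ang -173.0 t 16.15 w 0.238 F [ 1.6  0.2 -2.2]
```

View pics/w4.png

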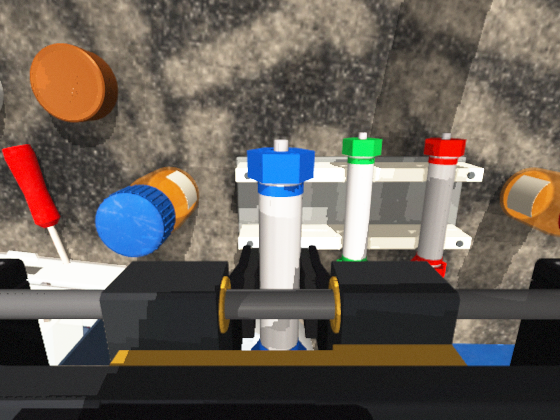

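Red (437,200) and green (355,200) are seated in their grooves. Blue is over the left groove, next to the blue-capped bottle (135,220).

Call:
apply_moves --plan '[{"grip":0.1,"offset":[-0.35,0,4],"spin":0},{"grip":0.1,"offset":[-0.35,0,8],"spin":0},{"grip":0.1,"offset":[-0.35,0,10.5],"spin":0},{"grip":0.1,"offset":[-0.35,0,11.9],"spin":0},{"grip":0.1,"offset":[-0.35,0,11.9],"spin":0}]'

```text
time_s: 16.7
tcp_pos: [0.6109, -0.0501, 0.0647]
ee_rot: [[-0.993, -0.122, -0.003], [-0.122, 0.993, -0.001], [0.003, -0.0, -1.0]]
wrist_force: [-0.8, 0.1, -2.3]
gripper_width: 0.239
gripper_force: 30.0
```

Call:
apply_moves --plan '[{"grip":0.1,"offset":[0,0,0],"spin":0},{"grip":0.1,"offset":[0,0,0],"spin":0}]'

```text
time_s: 16.9
tcp_pos: [0.6126, -0.0497, 0.0679]
ee_rot: [[-0.993, -0.121, 0.003], [-0.121, 0.993, 0.0], [-0.003, 0.0, -1.0]]
wrist_force: [-0.0, 0.2, -1.8]
gripper_width: 0.242
gripper_force: 30.0
```

Call:
apply_moves --plan '[{"grip":0.1,"offset":[0,0,0.3],"spin":0},{"grip":0.5,"offset":[0,0,0.3],"spin":0},{"grip":0.5,"offset":[0,0,0.3],"spin":0},{"grip":0.5,"offset":[0,0,0.3],"spin":0},{"grip":0.5,"offset":[0,0,0.3],"spin":0}]'

```text
time_s: 17.4
tcp_pos: [0.6117, -0.0499, 0.0635]
ee_rot: [[-0.993, -0.121, 0.001], [-0.121, 0.993, 0.0], [-0.001, -0.0, -1.0]]
wrist_force: [-0.1, 0.4, -0.3]
gripper_width: 0.473
gripper_force: 0.0
```

Call:
apply_moves --plan '[{"grip":0.5,"offset":[0,0,-4],"spin":0},{"grip":0.5,"offset":[0,0,-9],"spin":0},{"grip":0.5,"offset":[0,0,-14],"spin":-0.1},{"grip":0.5,"offset":[4,-2,-15],"spin":-0.25},{"grip":0.5,"offset":[8,-4,-15],"spin":-0.4}]'

```text
time_s: 17.9
tcp_pos: [0.538, -0.0993, 0.2162]
ee_rot: [[-0.863, -0.505, 0.007], [-0.505, 0.863, 0.0], [-0.006, -0.003, -1.0]]
wrist_force: [-0.2, -0.6, -0.7]
gripper_width: 0.498
gripper_force: 0.0
```

```bash
python3 -c "
from h import *
go(.543,-.345,.21,-90)"
```

```text
off cm [ 11.97 -21.46   0.62] spin -1.042 | at [ 0.538  -0.0993  0.2162] ang -149.7 t 17.9 w 0.498 F [-0.2 -0.6 -0.7]
```

Call:
apply_moves --plan '[{"grip":1,"offset":[1,-2,0],"spin":-0.15},{"grip":1,"offset":[2,-4,0],"spin":-0.3},{"grip":1,"offset":[3,-6,0],"spin":-0.45},{"grip":1,"offset":[5,-9,0],"spin":-0.6},{"grip":1,"offset":[7,-12,0],"spin":-0.74}]'

```text
time_s: 18.4
tcp_pos: [0.5359, -0.2392, 0.2135]
ee_rot: [[-0.298, -0.955, 0.001], [-0.955, 0.298, -0.0], [-0.0, -0.001, -1.0]]
wrist_force: [0.9, 0.5, 1.0]
gripper_width: 0.869
gripper_force: 0.0
```

```bash
python3 -c "
from h import *
go(.543,-.345,.21,-90)"
```

```text
off cm [ 9.89 -3.83  0.35] spin -0.303 | at [ 0.5359 -0.2392  0.2135] ang -107.3 t 18.4 w 0.869 F [0.9 0.5 1. ]
```

Call:
apply_moves --plan '[{"grip":1,"offset":[3,-1,0],"spin":-0.15},{"grip":1,"offset":[6,-2,0],"spin":-0.3},{"grip":1,"offset":[9.9,-3.8,0.3],"spin":-0.3},{"grip":1,"offset":[9.9,-3.8,0.3],"spin":-0.3},{"grip":1,"offset":[9.9,-3.8,0.3],"spin":-0.3}]'

```text
time_s: 18.9
tcp_pos: [0.5415, -0.3448, 0.2094]
ee_rot: [[-0.012, -1.0, -0.001], [-1.0, 0.012, 0.001], [-0.001, 0.001, -1.0]]
wrist_force: [-0.0, 0.3, 0.2]
gripper_width: 1.0
gripper_force: 0.0
```

```bash
python3 -c "
from h import *
from station import r
go(.543,-.351,.028,-90)
c=r.capture('wrist'); cv2.imwrite('pics/w5.png',c['img']);P=cloud(c)
m=mask(c['img'],'red')&box(P,.48,.6,-.42,-.28,.015,.04)
p=P[m]; print(len(p),cv2.minEnclosingCircle((p[:,:2]*1000).astype(np.float32)),np.median(p,0).round(4),p.min(0),p.max(0))
"
```

```text
off cm [ 0.63 -0.17 18.14] spin -0.012 | at [ 0.5415 -0.3448  0.2094] ang -90.7 t 18.9 w 1.0 F [-0.   0.3  0.2]
2634 ((559.3524169921875, -331.16998291015625), 57.30187225341797) [ 0.5446 -0.3485  0.0276] [ 0.50946333 -0.38080559  0.01548631] [ 0.59989834 -0.28960571  0.03057287]
```

View pics/w5.png

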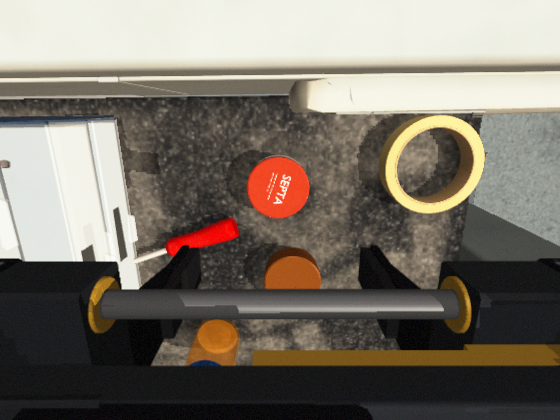

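The view shows the red tin at (278,187), clear of the brown one (292,275) and the screwdriver (205,238). The wall is close above it, on the side where the wrist camera sits. I'll turn the tool half round, away from the wall, before descending.

Call:
apply_moves --plan '[{"grip":1,"offset":[-5,0,0],"spin":0},{"grip":1,"offset":[-9,0,0],"spin":0.15},{"grip":1,"offset":[-9,0,0],"spin":0.3},{"grip":1,"offset":[-9,0,0],"spin":0.44},{"grip":1,"offset":[-9,0,0],"spin":0.58}]'

```text
time_s: 19.45
tcp_pos: [0.543, -0.2521, 0.211]
ee_rot: [[-0.558, -0.83, 0.001], [-0.83, 0.558, -0.0], [-0.0, -0.001, -1.0]]
wrist_force: [-0.3, -0.6, -0.5]
gripper_width: 1.0
gripper_force: 0.0
```

Call:
apply_moves --plan '[{"grip":1,"offset":[0,0,0],"spin":0.15},{"grip":1,"offset":[0,0,0],"spin":0.3},{"grip":1,"offset":[0,0,0],"spin":0.45},{"grip":1,"offset":[0,0,0],"spin":0.6},{"grip":1,"offset":[0,0,0],"spin":0.74}]'

```text
time_s: 19.95
tcp_pos: [0.5428, -0.2526, 0.2107]
ee_rot: [[-0.972, -0.235, 0.001], [-0.235, 0.972, 0.0], [-0.001, -0.0, -1.0]]
wrist_force: [0.1, -0.0, 0.4]
gripper_width: 1.002
gripper_force: 0.0
```

Call:
apply_moves --plan '[{"grip":1,"offset":[0,0,0],"spin":0.15},{"grip":1,"offset":[0,0,0],"spin":0.3},{"grip":1,"offset":[0,0,0],"spin":0.45},{"grip":1,"offset":[0,0,0],"spin":0.6},{"grip":1,"offset":[0,0,0],"spin":0.74}]'

```text
time_s: 20.45
tcp_pos: [0.5428, -0.2526, 0.2107]
ee_rot: [[-0.876, 0.482, 0.001], [0.482, 0.876, 0.0], [-0.001, 0.0, -1.0]]
wrist_force: [-0.2, -0.3, 0.1]
gripper_width: 1.0
gripper_force: 0.0
```

Call:
apply_moves --plan '[{"grip":1,"offset":[0,0,0],"spin":0.15},{"grip":1,"offset":[0,0,0],"spin":0.3},{"grip":1,"offset":[0,0,0],"spin":0.45},{"grip":1,"offset":[0,0,0],"spin":0.6},{"grip":1,"offset":[0,0,0],"spin":0.74}]'

```text
time_s: 20.95
tcp_pos: [0.5428, -0.2526, 0.2107]
ee_rot: [[-0.322, 0.947, 0.001], [0.947, 0.322, 0.0], [-0.0, 0.001, -1.0]]
wrist_force: [0.1, -0.9, -0.4]
gripper_width: 1.001
gripper_force: 0.0
```

```bash
python3 -c "
from h import *
from station import r
go(.544,-.350,.2,90); print(r.sense()['joints'])"
```

```text
off cm [-9.26 -3.03  1.07] spin 0.328 | at [ 0.5428 -0.2526  0.2107] ang 108.8 t 20.95 w 1.001 F [ 0.1 -0.9 -0.4]
[-9.47762528e+00  2.09290748e+01 -6.30486579e+00 -9.31606947e-03
 -6.27331627e+01 -1.51714582e+02]
```

Call:
apply_moves --plan '[{"grip":1,"offset":[0,0,0],"spin":0.15},{"grip":1,"offset":[-4,-1.3,0],"spin":0.33},{"grip":1,"offset":[-8,-2.6,0.5],"spin":0.33},{"grip":1,"offset":[-9.3,-3,1],"spin":0.33},{"grip":1,"offset":[-9.3,-3,1],"spin":0.33}]'

```text
time_s: 21.45
tcp_pos: [0.5442, -0.3521, 0.1991]
ee_rot: [[-0.001, 1.0, -0.002], [1.0, 0.001, 0.001], [0.001, -0.002, -1.0]]
wrist_force: [-0.8, 0.3, -0.2]
gripper_width: 0.998
gripper_force: 0.0
```

```bash
python3 -c "
from h import *
go(.544,-.350,.029,90)"
```

```text
off cm [ 0.19  0.   17.01] spin 0.001 | at [ 0.5442 -0.3521  0.1991] ang 90.1 t 21.45 w 0.998 F [-0.8  0.3 -0.2]
```

Call:
apply_moves --plan '[{"grip":1,"offset":[0.1,0,5],"spin":0},{"grip":1,"offset":[0.1,0,9],"spin":0},{"grip":1,"offset":[0.1,0,13],"spin":0},{"grip":1,"offset":[0.1,0,16],"spin":0},{"grip":1,"offset":[0.1,0,16.9],"spin":0}]'

```text
time_s: 21.95
tcp_pos: [0.5429, -0.3481, 0.0279]
ee_rot: [[-0.004, 1.0, -0.006], [1.0, 0.004, 0.003], [0.003, -0.006, -1.0]]
wrist_force: [-1.5, 0.1, 0.6]
gripper_width: 1.002
gripper_force: 0.0
```

Call:
apply_moves --plan '[{"grip":1,"offset":[0,0,0],"spin":0},{"grip":0.6,"offset":[0,0,0],"spin":0},{"grip":0.6,"offset":[0,0,0],"spin":0},{"grip":0.6,"offset":[0,0,0],"spin":0},{"grip":0.6,"offset":[0,0,0],"spin":0}]'

```text
time_s: 22.45
tcp_pos: [0.5451, -0.351, 0.0324]
ee_rot: [[-0.002, 1.0, 0.001], [1.0, 0.002, -0.001], [-0.001, 0.001, -1.0]]
wrist_force: [0.7, 1.4, 4.4]
gripper_width: 0.724
gripper_force: 23.6
```

Call:
apply_moves --plan '[{"grip":0.6,"offset":[0,0,0],"spin":0},{"grip":0.6,"offset":[0,0,-4],"spin":0},{"grip":0.6,"offset":[0,0,-9],"spin":0},{"grip":0.6,"offset":[0,0,-14],"spin":0},{"grip":0.6,"offset":[3,0,-19],"spin":0}]'

```text
time_s: 22.95
tcp_pos: [0.5449, -0.327, 0.2166]
ee_rot: [[0.001, 1.0, 0.002], [1.0, -0.001, -0.002], [-0.002, 0.002, -1.0]]
wrist_force: [1.1, 0.6, -0.2]
gripper_width: 0.717
gripper_force: 30.0
```

Call:
apply_moves --plan '[{"grip":0.6,"offset":[4,0,-1],"spin":0},{"grip":0.6,"offset":[8,0,-1],"spin":-0.15},{"grip":0.6,"offset":[12,0,-1],"spin":-0.3},{"grip":0.6,"offset":[15,0,-1],"spin":-0.44},{"grip":0.6,"offset":[18,0,-1],"spin":-0.59}]'

```text
time_s: 23.45
tcp_pos: [0.544, -0.1436, 0.224]
ee_rot: [[-0.563, 0.826, 0.0], [0.826, 0.563, 0.0], [0.0, 0.0, -1.0]]
wrist_force: [0.2, -0.1, -0.6]
gripper_width: 0.718
gripper_force: 30.0
```

```bash
python3 -c "
from h import *
go(.541,.15,.23,-90)"
```

```text
off cm [24.43 16.29 -0.59] spin -2.543 | at [ 0.544  -0.1436  0.224 ] ang 124.3 t 23.45 w 0.718 F [ 0.2 -0.1 -0.6]
```

Lift is good. Next I rotate while travelling to y ≈ 0.15 in steps, with no overshoot towards the instrument.

Call:
apply_moves --plan '[{"grip":0.6,"offset":[2,1.4,0],"spin":-0.15},{"grip":0.6,"offset":[4,2.7,0],"spin":-0.3},{"grip":0.6,"offset":[6,4,0],"spin":-0.44},{"grip":0.6,"offset":[8,5.4,0],"spin":-0.59},{"grip":0.6,"offset":[10,6.7,0],"spin":-0.73}]'

```text
time_s: 23.95
tcp_pos: [0.544, -0.0237, 0.2239]
ee_rot: [[-0.971, 0.241, 0.0], [0.241, 0.971, 0.0], [0.0, 0.0, -1.0]]
wrist_force: [-0.2, -0.4, -1.1]
gripper_width: 0.722
gripper_force: 30.0
```

Call:
apply_moves --plan '[{"grip":0.6,"offset":[0,0,0],"spin":-0.15},{"grip":0.6,"offset":[0,0,0],"spin":-0.3},{"grip":0.6,"offset":[0,0,0],"spin":-0.44},{"grip":0.6,"offset":[0,0,0],"spin":-0.59},{"grip":0.6,"offset":[0,0,0],"spin":-0.74}]'

```text
time_s: 24.45
tcp_pos: [0.5439, -0.0247, 0.2238]
ee_rot: [[-0.879, -0.477, -0.0], [-0.477, 0.879, 0.0], [0.0, 0.0, -1.0]]
wrist_force: [-0.6, 0.5, -1.3]
gripper_width: 0.721
gripper_force: 30.0
```

Call:
apply_moves --plan '[{"grip":0.6,"offset":[0,0,0],"spin":-0.15},{"grip":0.6,"offset":[0,0,0],"spin":-0.3},{"grip":0.6,"offset":[0,0,0],"spin":-0.44},{"grip":0.6,"offset":[0,0,0],"spin":-0.59},{"grip":0.6,"offset":[0,0,0],"spin":-0.74}]'

```text
time_s: 24.95
tcp_pos: [0.5439, -0.0248, 0.2238]
ee_rot: [[-0.328, -0.945, -0.0], [-0.945, 0.328, 0.0], [-0.0, 0.0, -1.0]]
wrist_force: [0.3, 0.6, 0.1]
gripper_width: 0.72
gripper_force: 30.0
```

```bash
python3 -c "
from h import *
go(.541,.20,.23,-90)"
```

```text
off cm [-21.14   7.64  -0.61] spin -0.334 | at [ 0.5439 -0.0248  0.2238] ang -109.1 t 24.95 w 0.72 F [0.3 0.6 0.1]
```

Call:
apply_moves --plan '[{"grip":0.6,"offset":[-4,1.4,0],"spin":-0.15},{"grip":0.6,"offset":[-8,2.9,0],"spin":-0.33},{"grip":0.6,"offset":[-12,4.3,-0.6],"spin":-0.33},{"grip":0.6,"offset":[-17,6.1,-0.6],"spin":-0.33},{"grip":0.6,"offset":[-21.1,7.6,-0.6],"spin":-0.33}]'

```text
time_s: 25.45
tcp_pos: [0.5425, 0.2013, 0.2303]
ee_rot: [[-0.01, -1.0, 0.001], [-1.0, 0.01, 0.001], [-0.001, -0.001, -1.0]]
wrist_force: [0.8, -0.2, -0.5]
gripper_width: 0.721
gripper_force: 30.0
```

```bash
python3 -c "
from h import *
from station import r
c=r.capture('wrist'); cv2.imwrite('pics/w6.png',c['img']); print((-c['R'].T@c['t']).round(3))
c=r.capture('side');P=cloud(c); cv2.imwrite('pics/s6.png',c['img'])
p=P[box(P,.44,.62,.27,.403,.044,.06)]; print(len(p),cv2.minAreaRect((p[:,:2]*1000).astype(np.float32)))
go(.541,.345,.23,-90)"
```

```text
[0.54  0.122 0.371]
14 ((563.6384887695312, 300.5680236816406), (14.064105987548828, 7.573261737823486), 36.51449966430664)
off cm [-14.06   0.23  -0.02] spin -0.004 | at [0.5428 0.2044 0.2296] ang -90.2 t 25.55 w 0.72 F [ 0.1 -0.8 -0.5]
```

View pics/s6.png

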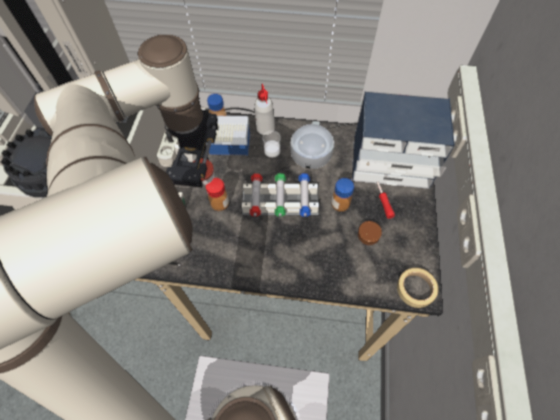

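The side view shows all three columns seated on the rest: red at (256,195), green at (280,195) and blue at (305,195). The arm is carrying the tin to the left. I'll check the forearm's clearance to the instrument before going on.

```bash
python3 -c "
from h import *
from station import r
c=r.capture('side');P=cloud(c)
for u,v in ((165,55),(140,75),(100,90),(60,110),(80,150),(110,170),(150,220),(60,250),(20,150),(45,60)): print((u,v),np.nanmedian(P[v-3:v+4,u-3:u+4].reshape(-1,3),0).round(3))
d=dict(np.load('side0.npz'));Q=cloud(d)
print(r.sense()['joints'].round(1) if hasattr(r.sense()['joints'],'round') else r.sense()['joints'])
# instrument height map initial
for n in ('scene','side'):
  Q=cloud(dict(np.load(n+'0.npz')))
  for y in np.arange(.40,.9,.05):
    print(round(y,2),[int(1000*np.nanmax(np.r_[0,Q[box(Q,x,x+.06,y,y+.05,-.05,2)][:,2]])) for x in np.arange(.24,.9,.06)])
"
```

```text
(165, 55) [0.52  0.192 0.574]
(140, 75) [0.495 0.234 0.549]
(100, 90) [0.453 0.289 0.55 ]
(60, 110) [0.374 0.305 0.585]
(80, 150) [0.227 0.164 0.697]
(110, 170) [0.192 0.113 0.719]
(150, 220) [0.14  0.054 0.734]
(60, 250) [0.104 0.113 0.738]
(20, 150) [0.482 0.588 0.31 ]
(45, 60) [0.603 0.496 0.465]
[ 36.5  18.2  -7.5  -0.  -64.3 -36.8]
0.4 [0, 7, 130, 195, 202, 202, 196, 196, 197, 197, 195, 397]
0.45 [0, 5, 133, 303, 304, 543, 530, 503, 485, 461, 192, 370]
0.5 [0, 6, 303, 312, 482, 548, 523, 496, 280, 0, 0, 371]
0.55 [0, 5, 302, 314, 496, 544, 494, 278, 282, 0, 0, 0]
0.6 [0, 7, 243, 310, 309, 532, 274, 0, 0, 0, 0, 0]
0.65 [0, 5, 139, 211, 411, 524, 269, 0, 0, 0, 0, 0]
0.7 [0, 7, 129, 198, 412, 517, 283, 250, 0, 0, 0, 0]
0.75 [0, 6, 138, 197, 410, 411, 282, 279, 0, 0, 0, 0]
0.8 [0, 4, 138, 187, 0, 407, 281, 282, 0, 0, 0, 0]
0.85 [0, 0, 80, 83, 0, 0, 0, 281, 0, 0, 0, 0]
0.4 [0, 3, 134, 194, 202, 201, 194, 193, 194, 195, 194, 374]
0.45 [0, 3, 141, 301, 302, 602, 594, 547, 520, 483, 190, 372]
0.5 [0, 3, 305, 313, 478, 576, 331, 545, 275, 0, 0, 366]
0.55 [0, 4, 301, 314, 436, 483, 481, 279, 0, 0, 0, 0]
0.6 [0, 3, 254, 308, 309, 409, 470, 0, 0, 0, 0, 0]
0.65 [0, 3, 149, 195, 252, 345, 267, 0, 0, 0, 0, 0]
0.7 [0, 3, 139, 195, 252, 274, 277, 0, 0, 0, 0, 0]
0.75 [0, 2, 83, 0, 0, 0, 0, 0, 0, 0, 0, 0]
0.8 [0, 0, 0, 0, 0, 0, 0, 0, 0, 0, 0, 0]
0.85 [0, 0, 0, 0, 0, 0, 0, 0, 0, 0, 0, 0]
```

View pics/w6.png

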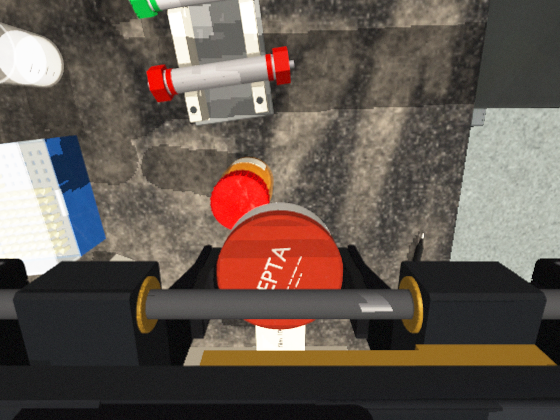

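The wrist view shows the tin held centrally at (280,265), with the red bottle behind it (240,200) and the red column on the rest above. The forearm clears the instrument.

Call:
apply_moves --plan '[{"grip":0.6,"offset":[-4,0.1,0],"spin":0},{"grip":0.6,"offset":[-8,0.1,0],"spin":0},{"grip":0.6,"offset":[-12,0.2,0],"spin":0},{"grip":0.6,"offset":[-14,0.2,0],"spin":0},{"grip":0.6,"offset":[-14,0.2,0],"spin":0}]'

```text
time_s: 26.1
tcp_pos: [0.542, 0.3409, 0.2292]
ee_rot: [[-0.008, -1.0, -0.001], [-1.0, 0.008, -0.0], [0.0, 0.001, -1.0]]
wrist_force: [-0.3, 0.0, -1.0]
gripper_width: 0.719
gripper_force: 30.0
```

```bash
python3 -c "
from h import *
from station import r
go(.541,.345,.0864,-90)
c=r.capture('wrist');P=cloud(c)
p=P[box(P,.48,.60,.26,.403,.046,.058)]; print(len(p),p.min(0).round(3) if len(p) else 0,p.max(0).round(3) if len(p) else 0)
c=r.capture('side');P=cloud(c)
for y in (.30,.35,.40,.45,.5): print(y,[(round(x,2),int(1000*np.nanmax(np.r_[0,P[box(P,x,x+.06,y,y+.05,.05,2)][:,2]]))) for x in np.arange(.24,.7,.06)])
"
```

```text
off cm [-0.41  0.1  14.28] spin -0.008 | at [0.542  0.3409 0.2292] ang -90.5 t 26.1 w 0.719 F [-0.3  0.  -1. ]
3018 [0.513 0.299 0.046] [0.57  0.356 0.055]
0.3 [(np.float64(0.24), 649), (np.float64(0.3), 641), (np.float64(0.36), 597), (np.float64(0.42), 533), (np.float64(0.48), 577), (np.float64(0.54), 576), (np.float64(0.6), 322), (np.float64(0.66), 59)]
0.35 [(np.float64(0.24), 0), (np.float64(0.3), 617), (np.float64(0.36), 599), (np.float64(0.42), 554), (np.float64(0.48), 576), (np.float64(0.54), 575), (np.float64(0.6), 0), (np.float64(0.66), 0)]
0.4 [(np.float64(0.24), 0), (np.float64(0.3), 0), (np.float64(0.36), 583), (np.float64(0.42), 561), (np.float64(0.48), 552), (np.float64(0.54), 201), (np.float64(0.6), 192), (np.float64(0.66), 108)]
0.45 [(np.float64(0.24), 0), (np.float64(0.3), 0), (np.float64(0.36), 0), (np.float64(0.42), 553), (np.float64(0.48), 0), (np.float64(0.54), 601), (np.float64(0.6), 592), (np.float64(0.66), 548)]
0.5 [(np.float64(0.24), 0), (np.float64(0.3), 0), (np.float64(0.36), 0), (np.float64(0.42), 0), (np.float64(0.48), 506), (np.float64(0.54), 573), (np.float64(0.6), 302), (np.float64(0.66), 545)]
```

Call:
apply_moves --plan '[{"grip":0.6,"offset":[-0.4,0.05,3],"spin":0},{"grip":0.6,"offset":[-0.4,0.05,6],"spin":0},{"grip":0.6,"offset":[-0.4,0.05,9],"spin":0},{"grip":0.6,"offset":[-0.4,0.05,11],"spin":0},{"grip":0.6,"offset":[-0.4,0.05,11],"spin":0}]'

```text
time_s: 26.7
tcp_pos: [0.5402, 0.3402, 0.1168]
ee_rot: [[-0.012, -1.0, -0.006], [-1.0, 0.012, -0.005], [0.005, 0.006, -1.0]]
wrist_force: [-0.3, 0.4, 0.4]
gripper_width: 0.723
gripper_force: 30.0
```

Call:
apply_moves --plan '[{"grip":0.6,"offset":[0,0,1.5],"spin":0},{"grip":0.6,"offset":[0,0,2.8],"spin":0},{"grip":0.6,"offset":[0,0,2.8],"spin":0},{"grip":0.6,"offset":[0,0,2.8],"spin":0}]'

```text
time_s: 27.1
tcp_pos: [0.5421, 0.3433, 0.0927]
ee_rot: [[-0.01, -1.0, 0.001], [-1.0, 0.01, 0.0], [-0.0, -0.001, -1.0]]
wrist_force: [0.2, -0.0, 0.1]
gripper_width: 0.723
gripper_force: 30.0
```

```bash
python3 -c "
from h import *
go(.541,.346,.0845,-90)"
```

```text
off cm [-0.27  0.11  0.82] spin -0.01 | at [0.5421 0.3433 0.0927] ang -90.6 t 27.1 w 0.723 F [ 0.2 -0.   0.1]
```

Call:
apply_moves --plan '[{"grip":0.6,"offset":[-0.3,0.1,0.3],"spin":0},{"grip":0.6,"offset":[-0.3,0.1,0.5],"spin":0},{"grip":0.6,"offset":[-0.3,0.1,0.7],"spin":0},{"grip":0.6,"offset":[-0.3,0.1,0.7],"spin":0},{"grip":0.6,"offset":[-0.3,0.1,0.7],"spin":0}]'

```text
time_s: 27.6
tcp_pos: [0.5407, 0.3466, 0.085]
ee_rot: [[-0.009, -1.0, -0.0], [-1.0, 0.009, -0.0], [0.0, -0.0, -1.0]]
wrist_force: [-0.6, 0.0, -0.1]
gripper_width: 0.717
gripper_force: 30.0
```

Call:
apply_moves --plan '[{"grip":0.6,"offset":[0,0,0],"spin":0}]'

```text
time_s: 27.7
tcp_pos: [0.5407, 0.3466, 0.0851]
ee_rot: [[-0.009, -1.0, 0.0], [-1.0, 0.009, 0.0], [-0.0, -0.0, -1.0]]
wrist_force: [0.2, 0.1, 0.1]
gripper_width: 0.717
gripper_force: 30.0
```

Call:
apply_moves --plan '[{"grip":0.9,"offset":[0,0,0],"spin":0},{"grip":0.9,"offset":[0,0,0],"spin":0},{"grip":0.9,"offset":[0,0,0],"spin":0},{"grip":0.9,"offset":[0,0,0],"spin":0},{"grip":0.9,"offset":[0,0,-1.5],"spin":0}]'

```text
time_s: 28.2
tcp_pos: [0.5395, 0.3456, 0.098]
ee_rot: [[-0.01, -1.0, -0.004], [-1.0, 0.01, -0.003], [0.003, 0.004, -1.0]]
wrist_force: [0.2, 0.0, -0.5]
gripper_width: 0.892
gripper_force: 0.0
```

Call:
apply_moves --plan '[{"grip":0.9,"offset":[0,0,-3],"spin":0},{"grip":0.9,"offset":[0,0,-7],"spin":0},{"grip":0.9,"offset":[0,0,-11],"spin":0},{"grip":0.9,"offset":[3,0,-14],"spin":0},{"grip":0.9,"offset":[7,0,-15],"spin":0}]'

```text
time_s: 28.7
tcp_pos: [0.5414, 0.2779, 0.2542]
ee_rot: [[-0.006, -1.0, 0.007], [-1.0, 0.007, 0.004], [-0.004, -0.007, -1.0]]
wrist_force: [1.4, -0.2, 0.3]
gripper_width: 0.9
gripper_force: 0.0
```

Call:
apply_moves --plan '[{"grip":0.9,"offset":[5,0,0],"spin":0},{"grip":0.9,"offset":[10,0,0],"spin":0},{"grip":0.9,"offset":[10,0,0],"spin":0},{"grip":0.9,"offset":[10,0,0],"spin":0}]'

```text
time_s: 29.1
tcp_pos: [0.5392, 0.1754, 0.2506]
ee_rot: [[-0.012, -1.0, 0.001], [-1.0, 0.012, 0.001], [-0.001, -0.001, -1.0]]
wrist_force: [0.0, 0.7, 0.6]
gripper_width: 0.899
gripper_force: 0.0
```

```bash
python3 -c "
from h import *
from station import r
c=r.capture('scene'); cv2.imwrite('pics/s7.png',c['img']);P=cloud(c)
m=mask(c['img'],'red')&box(P,.47,.62,.28,.42,.065,.1)
print(np.median(P[m],0).round(3),P[m].min(0).round(3),P[m].max(0).round(3))
a=np.radians(7.2)
for col in ('red','green','blue'):
  m=mask(c['img'],col)&box(P,.5,.7,-.09,.13,.035,.08)
  k,L,st,ce=cv2.connectedComponentsWithStats(m.astype(np.uint8))
  for i in range(1,k):
    if st[i,4]>10:
      q=np.median(P[L==i],0); d=q[:2]-[.6025,.0197]; print(col,st[i,4],'u,v',round(d@[np.cos(a),np.sin(a)],3),round(d@[-np.sin(a),np.cos(a)],3),'zmax',P[L==i].max(0)[2].round(3))
go(.5,.2,.2,-90)"
```

```text
[0.537 0.342 0.079] [0.508 0.312 0.067] [0.572 0.374 0.086]
red 63 u,v 0.055 0.066 zmax 0.063
red 90 u,v -0.058 0.066 zmax 0.064
green 58 u,v 0.055 -0.004 zmax 0.064
green 73 u,v -0.059 -0.004 zmax 0.061
blue 60 u,v 0.055 -0.072 zmax 0.064
blue 88 u,v -0.059 -0.073 zmax 0.067
off cm [-2.31  3.95  5.03] spin -0.01 | at [0.5392 0.1765 0.2504] ang -90.6 t 29.15 w 0.9 F [-1.1  0.8 -0.1]
```

View pics/s7.png

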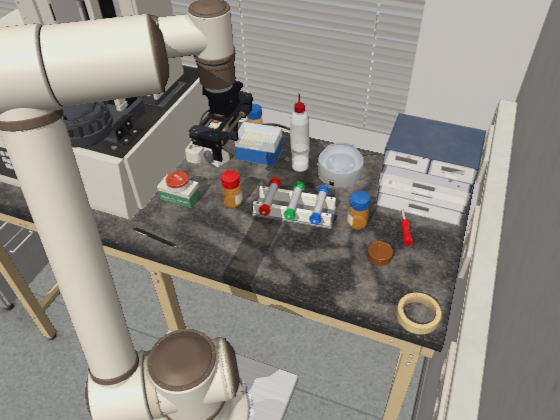

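The scene view shows the columns seated in the right order (270,195; 294,203; 320,205), and the tin flat on the carton (178,180). The bottles and carton have not moved and the gripper is clear.

```bash
python3 -c "
from station import r
print(r.finish_job())"
```

```text
the job is handed in; nothing more can be done
None
```

I handed the job in at about 29 s; no verdict came back. At the last look, the red, green and blue columns were seated in their correct grooves, the tin was flat and within about 7 mm of centred on the carton, and the bottles and carton looked unmoved.

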